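# Open the microscope lamp box and set its release lever

## Robot

A 7-joint arm with a two-finger parallel gripper is mounted at the origin on the work surface. World frame = base frame: x ahead of the robot, y to its left, z up, the work surface at z = 0. Lengths are in mm, angles in degrees, forces in N, time in s.
With the tool pointing down it reaches from about 400 to 900 mm from the base axis. Payload 5.6 kg.
Tool frame: the origin (TCP) lies on the mounting face of the last link; the fingertips stand 190 mm ahead of it and the grasp point (between the pads) lies 171 mm ahead of it; z points along the fingers, y is the line along which they close (so a half turn about z gives the same grasp; the last joint's range is limited). The gripper opens to 92 mm and grips with 3 to 60 N. Pads are 20 mm wide; open, the fingers measure 128 mm over their backs; the gripper's body (75 mm by 189 mm) begins 69 mm behind the grasp point.
Start: joints at [-68.411, 26.786, -0.665, 91.828, 0.344, 61.387, -3.226], TCP at [264.957, 593.548, 404.692] pointing down, gripper open.
Joint ranges: [-144.91, 144.91], [-17.63, 115.5], [-89.93, 88.59], [15.96, 139.68], [-74.01, 254.01], [8.47, 105.57], [-167.45, 167.45]. Speed limits (degrees/s): [147.25, 147.25, 180, 180, 180, 180, 180].

## Interface

Orientations are given as [roll, pitch, yaw] about the fixed x, y, z axes, in that order (R = Rz(yaw) Ry(pitch) Rx(roll)).
In Python, from plant import manip gives the robot as it stands.
- The arm moves only by the tool send_rows, never from a script. Its argument "moves" is a list of rows, each a list of 3 entries, a list of its own where there are three numbers: the turn, a rotation vector about the tool's x, y, z as a fraction of full scale, then the shift along the tool's x, y, z as a fraction of full scale, then the finger opening in mm, from 0 to 91.9. A call has 1 to 20 rows; each row shifts and turns the commanded pose from where the row before left it, along the tool's axes as they then stand; what a row does not reach is not made up. Full scale, the value 1, is 12 cm for a shift and pi/2 rad for a turn. A row lasts 1/10 s, in which the tool goes at most 50 mm and 8.59 degrees, less where a joint would pass 70% of its speed; a pose out of reach is approached as far as the arm can. A call with a number of a shift or a turn outside -1 to 1 is refused whole. A call with a gripper value outside its range is refused whole. The fingers move at their own pace and stop on an object; "force" is the grip in N (left out, the last holds). Time passes only in rows, so rows that do not move let the fingers close. It gives the time, the measured TCP pose, the force, the opening and the grip force at its end, in the units of the state.
- manip.get_state(): the state, without advancing time (a new reading comes with each control period).
- manip.capture(name): name is "scene" or "top" or "wrist"; returns (picture, depth): 420x560x3 uint8, red, green, blue; 420x560 float32, mm along the optical axis (not along the pixel's ray), 0 where there is no reading.
- manip.camera_params(name): a dict with "vertical_fov" (degrees; the focal length in pixels is half the picture's height over the tangent of half this angle, whatever the lens; pixels are square), "cx", "cy" (the principal point, pixels), "R" (3x3) and "t" (3): a world point X has camera coordinates R X + t. Camera axes: x right, y down, z forward; pixel columns grow to the right and rows downward; lengths in mm; the calibration is good to about 2 mm. A picture is of the moment at which its call begins: read the wrist's pose just before it. camera_params takes no time and is no camera call; for the wrist camera it gives the pose at the moment of the call.
- manip.finish_job(): hands the job in; it is judged then, once.
Trained networks look in the newest picture that a camera, given by its name, has taken for a name from the list of things; names that differ only in an ending like _2 or _b are one class to them, and where a whole thing is asked for, a point or a joint stands for the part that bears it (a point fixed in the world has none). Each returns a list of dicts, best first, with "p" (0 to 1); they miss things now and then, are a little off and sometimes report something else, mostly with a low value. They report only what shows in the picture. A call takes as long as a camera call. They do not tell look-alikes from the thing itself.
- manip.spot_in(camera, label): "extent" ([centre column, centre row, width, height] in pixels, round what is visible of it).
- manip.trace(camera, label): "mask" (420x560 bool, what is visible of it) and "extent" ([centre column, centre row, width, height] in pixels, round what is visible of it).
- manip.mark_of(camera, label): "centre" ([row, column] in pixels: a listed point, or the origin of a listed thing).
The state is a dict: "clock": time; "q": joint angles; "qd": joint speeds; "effort": joint torques, N m; "tool_pos": TCP position; "ee_rot": TCP orientation; "ft_force": force on the tool from outside, world axes, zero at the start; "moment": the same for the moment, N m; "finger_gap": finger opening in mm; "gripper_force": force on a finger pad.
Only numpy, scipy, OpenCV 4.12 (cv2) and the standard library are available. Lean on these libraries where they do the work, as an engineer would, in place of code of your own. Each camera call takes 0.05 s, during which the arm holds its last target. There are 200 camera calls.

## Task

Take the wooden-handled spatula from its rest in the white tray and lever up the snapped-down blue cover of the microscope's lamp box with its blade, then with the blade swing the cover back until it stands open upright or further by itself; the gripper and arm must never touch the cover. Then press the red lamp-release lever inside the box down until it clicks and stays down. The spatula must end up put down gently, not dropped, back in the white tray (flat or on its rest), with the beaker, bottle and jar left alone.

Things in the scene. Friction and masses are not known exactly. Their poses are not given: they have to be found in the camera images.
- lampbox: Cream microscope lamp box, fixed to the bench, 120 (x) x 130 (y) x 90 mm high, open on top under its blue cover. Origin: centre of the underside; x axis points from the front (notch side) to the back (hinge side), z up. Walls 5 mm; inner floor 32 mm above the bench. Outer front face at x = -60 mm. The fixed microscope, 0.4 m tall, stands well left of the work, around y = 0.6 m.
- notch (a point): Middle of the outer front edge of the notch floor, at (-60, 0, 82) mm in the lamp box frame, axes as the box. The 90 mm high front wall is lowered here to 82 mm over a width of 54 mm: under the shut cover this leaves a slot 54 mm wide, 8 mm high, open to the inside. The edge serves to lever a blade on.
- cover (a joint): Angle of the blue cover about its hinge: 0 shut, 1.57 upright, stop at 1.9 rad. A snap catch holds it shut: about 0.75 N m about the hinge starts it, and the catch lets go at about 0.08 rad. Beyond that the stiff hinge (friction 0.06 N m, cover 70 g) holds the cover wherever it is left.
- cover_lip (a point): Middle of the cover's lower front edge. The blue cover is a flat plate 123 (x) x 130 (y) x 4 mm; shut, its underside lies 90 mm above the bench and its lip stands 8 mm out in front of the box's front wall. The point moves and turns with the cover (axes as the lamp box when shut).
- cover_hinge (a point): Middle of the cover's hinge line, which runs along the lamp box's y axis at (55, 0, 92) mm in the lamp box frame, in mid-thickness of the cover.
- lever (a joint): Angle of the red lever inside the lamp box: 0 up (sprung), grows as it is pressed down, stop at 0.32 rad. Pressed all the way (about 6 N on the pad) it clicks past a detent, which holds it at about 0.24 rad when let go. Pressed less, it springs back.
- lever_pad (a point): Middle of the upward face of the lever's pad, 26 (x) x 28 (y) x 5 mm; turns with the lever. Lever up: at about (-11, 0, 71) mm in the lamp box frame; at the stop: (-15, 0, 53) mm. Lever hinge at (45, 0, 50) mm. 35 mm or more free round the pad inside the open box, but for a low steel detent block (top 62 mm high) at y = 31 to 41 mm.
- spatula: Loose spatula, 195 mm long, 70 g. Origin where blade and handle meet, on the centre line; x points to the blade tip, z is its upper side. Wooden handle x = -110 to 0 mm, 14 mm wide (y), 16 mm thick; steel blade x = 0 to 85 mm, 18 wide, 2.5 thick, level with the handle's middle. Centre of mass near x = -15 mm. Starts on the rest, blade pointing along the tray's x and 25 degrees (0.436 rad) down.
- spatula_tip (a point): Middle of the blade's tip edge, 85 mm along x from the spatula's origin. On the rest it is about 10 mm above the bench.
- spatula_grip (a point): Handle centre line, 40 mm behind the spatula's origin: a good place to hold it. The rest's two saddles carry the blade at x = 2 to 14 mm and the handle at x = -104 to -92 mm, so the handle between them is free; their cheeks reach 13 mm to either side and 8 mm above the seat.
- tray: White tray, fixed, 240 (x) x 150 (y) mm, walls 4 mm thick and 22 mm high, floor 4 mm thick. Origin: centre of the underside. The grey rest for the spatula stands in it along the line y = +36 mm, x = -80 to 35 mm, 26 mm wide, up to 0.1 m high at its -x end; the -y half of the tray is empty.
- beaker: Clear empty beaker, diameter 56 mm, 72 mm high, loose; origin at the centre of its underside. Stands beside the lamp box. Leave alone.
- bottle: Amber bottle, diameter 44 mm, 100 mm high, loose; origin at the centre of its underside. Stands beside the lamp box. Leave alone.
- jar: Low specimen jar with green cap, diameter 52 mm, 55 mm high, loose; origin at the centre of its underside. Stands on the robot's side, between tray and lamp box. Leave alone.
Not all that is in view belongs to the job. Of the things like the spatula, leave any that is green; of the rest the smaller one is meant.

How it is judged (in metres and radians):
On the way, in this order (a step that is already met when the one before it is completed fails the run):
1. the cover is sprung from its catch by the spatula's blade (value of joint cover between 0.06 and 1 rad and contact force between spatula and cover above 0.2 N), for 0.05 s.
2. the cover stands open, upright or further (value of joint cover above 1.48 rad), for 0.2 s.
3. the lever is held down by its detent, with nothing pressing it (value of joint lever above 0.215 rad and contact force between each of the arm, the fingers, spatula and lever below 0.1 N), for 0.2 s.
At the end, for the whole second after the job is handed in: Cover stands open by itself at 1.48 rad or more; lever held down by its detent (0.215 rad or more); spatula released and still in the tray (origin and grip point inside its outline, origin under 70 mm high); beaker, bottle and jar upright within 20 mm of their starts (value of joint cover above 1.48 rad and value of joint lever above 0.215 rad and x of spatula_grip in the frame of tray between -0.12 and 0.12 m and x of spatula in the frame of tray between -0.12 and 0.12 m and y of spatula in the frame of tray between -0.075 and 0.075 m and z of spatula in the frame of tray below 0.07 m and contact force between spatula and tray above 0.1 N and linear speed of spatula below 0.02 m/s and angle between each of beaker, bottle, jar's own z axis and vertical below 0.15 rad); the robot touches nothing.
It fails at once if the gripper or the arm touches the cover (contact force between any of the fingers, the arm and cover above 0.5 N).
It fails at once if the spatula is dropped (falls faster than 0.7 m/s out of the gripper) (contact force between the fingers and spatula below 0.05 N and linear speed of spatula above 0.7 m/s).
It fails at once if beaker, bottle or jar is moved more than 20 mm or tipped (distance of any of beaker, bottle, jar from where it was at the start of the episode above 0.02 m or angle between any of beaker, bottle, jar's own z axis and vertical above 0.35 rad).
It also fails if it takes over 72 s, if anything falls off the work surface, if the arm or the gripper's body presses on something with over 40 N, if the wrist force passes 120 N, or if a joint passes its speed limit or range.

## Working session

There is one attempt and no reset: what is moved stays moved. The work goes in short steps, Python scripts to look and compute and a tool call to move; the robot and the scene stay as the last step left them, time stands still between calls to the robot, and variables do not carry over. Pictures are saved under pics/ and viewed, at most 10 in all, crops included, and the job is handed in when it is done.

Besides the shell and the picture viewer there is one more tool, called in YAML: its name, and indented under it one key for each argument. send_rows: Moves the arm, as the interface text tells. Its arguments: {"type":"object","properties":{"moves":{"type":"array"},"force":{"type":"number"}},"required":["moves"]}

```bash
mkdir -p pics; ls; cat > h.py <<'E'
import numpy as np, cv2
from plant import manip
from scipy.spatial.transform import Rotation as Ro
def K(n):
    c=manip.camera_params(n); f=210/np.tan(np.radians(c["vertical_fov"])/2)
    return f,c["cx"],c["cy"],np.array(c["R"]),np.array(c["t"])
def cloud(n,d):
    f,cx,cy,R,t=K(n); v,u=np.mgrid[:420,:560]
    P=np.stack([(u-cx)/f*d,(v-cy)/f*d,d],-1)
    return (P-t)@R   # R^T (P-t)
def ray(n,u,v):
    f,cx,cy,R,t=K(n); d=R.T@np.array([(u-cx)/f,(v-cy)/f,1]); return -R.T@t,d
def proj(n,X):
    f,cx,cy,R,t=K(n); p=R@np.asarray(X)+t; return p[0]/p[2]*f+cx,p[1]/p[2]*f+cy
E
python3 - <<'E'
from h import *
ims=[]
for n in ["scene","top"]:
    im,d=manip.capture(n); ims.append(im); np.save(n+"_d.npy",d); cv2.imwrite(n+".png",im[...,::-1])
    P=cloud(n,d)
    print(n,{k:np.round(v,1).tolist() if not np.isscalar(v) else v for k,v in manip.camera_params(n).items()})
    for l in ["lampbox","cover","spatula","tray","beaker","bottle","jar"]:
        for r in manip.trace(n,l)[:4]:
            if r["p"]<.2: continue
            m=r["mask"]&(d>0); print(n,l,round(r["p"],2),np.round(r["extent"]),np.round(np.median(P[m],0)))
cv2.imwrite("pics/a.png",np.hstack(ims)[:,:,::-1][:, :] if 0 else cv2.resize(np.vstack(ims),(560,840))[:, :, ::-1][:420]); cv2.imwrite("pics/b.png",ims[1][...,::-1])
E
```

```text
pics
scene {'vertical_fov': 43.94024527700988, 'cx': 279.8115275193587, 'cy': 209.62702443128666, 'R': [[-0.9, 0.5, 0.0], [0.4, 0.7, -0.6], [-0.3, -0.5, -0.8]], 't': [510.5, -195.1, 1583.0]}
scene lampbox 0.85 [222. 174.  60.  73.] [ 673. -146.   92.]
scene lampbox 0.61 [294. 274.  74.  47.] [650. 199.  54.]
scene cover 0.66 [221. 164.  60.  46.] [ 664. -167.   94.]
scene spatula 0.93 [295. 274.  70.  47.] [643. 199.  57.]
scene spatula 0.79 [302. 360.  33.  80.] [721. 378.  12.]
scene spatula 0.63 [418. 285.  74.  74.] [387. 350.  14.]
scene tray 0.86 [293. 273. 113.  90.] [641. 157.   5.]
scene beaker 0.71 [231. 211.  20.  27.] [698. -47.  46.]
scene bottle 0.82 [189. 160.  13.  29.] [ 735. -257.   69.]
top {'vertical_fov': 48.490357919125955, 'cx': 281.2084413469783, 'cy': 207.9529204465211, 'R': [[-0.0, -1.0, -0.0], [-1.0, 0.0, -0.2], [0.2, -0.0, -1.0]], 't': [24.8, 583.8, 1132.7]}
top lampbox 0.61 [347. 175.  64.  57.] [ 658. -166.   94.]
top cover 0.63 [350. 173.  60.  52.] [ 662. -170.   95.]
top spatula 0.87 [145. 171.  71.  14.] [717. 367.  13.]
top spatula 0.86 [208. 192.  11.  55.] [643. 196.  61.]
top spatula 0.59 [153. 299.  29.  98.] [376. 343.  16.]
top spatula 0.56 [224. 197.  55.  89.] [631. 157.   5.]
top tray 0.59 [226. 195.  57.  88.] [632. 157.   5.]
top beaker 0.84 [303. 171.  24.  25.] [708. -55.  38.]
top beaker 0.54 [382. 159.  20.  22.] [ 715. -261.   68.]
top bottle 0.8 [382. 158.  22.  21.] [ 715. -262.   67.]
top jar 0.88 [286. 271.  19.  21.] [426.   1.  54.]
```

View pics/a.png

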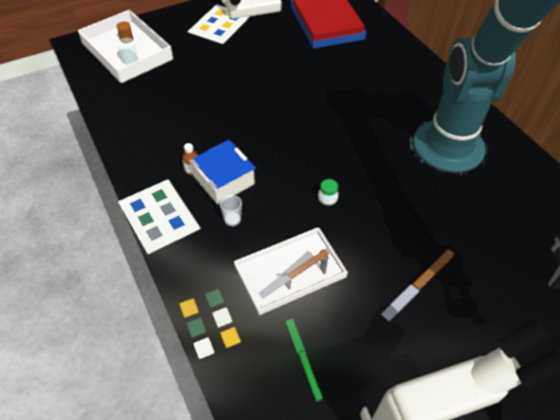

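View pics/b.png

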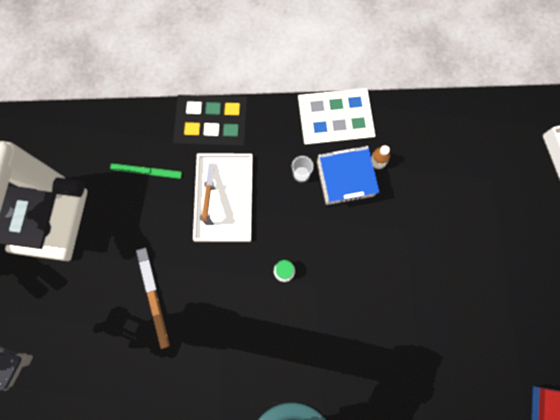

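Candidates (top picture): green one at (146,171) is excluded; the wooden-handled one on the bench at (153,299) is longer (98 px); the wooden-handled one on the rest in the tray at (208,192) is smaller (55 px), so it fits. I'll confirm it with the wrist view. The lamp box is at (349,174) with its notch side towards the robot. The beaker is at (303,171), the bottle at (382,158) and the jar at (285,271).

```bash
python3 - <<'E'
from h import *
s=manip.get_state(); print(s["clock"],s["tool_pos"],s["ee_rot"])
R=Ro.from_euler("xyz",s["ee_rot"],degrees=True).as_matrix(); print(R.round(3))
f,cx,cy,Rc,t=K("wrist"); C=-Rc.T@t; print("wrist cam in tool",R.T@(C-s["tool_pos"]),(R.T@Rc.T).round(3),f)
print("shift tool for (600,170,430)",R.T@(np.array([560,180,430])-s["tool_pos"]))
d=np.load("top_d.npy");P=cloud("top",d)
m=(P[...,2]>88)&(P[...,2]<100)&(abs(P[...,0]-662)<100)&(abs(P[...,1]+170)<85)
print("cover rect",cv2.minAreaRect(P[m][:,:2].astype(np.float32)),np.median(P[m][:,2]))
E
```

```text
0.8 [264.97601239 593.52220257 404.71252323] [1.79998213e+02 1.62123291e-03 1.55941013e+02]
[[-0.913  0.408  0.   ]
 [ 0.408  0.913  0.   ]
 [-0.     0.    -1.   ]]
wrist cam in tool [64.13832155 -0.06897595 19.02940431] [[ 0.001 -0.972 -0.234]
 [ 1.     0.001  0.   ]
 [ 0.    -0.234  0.972]] 313.19787445615884
shift tool for (600,170,430) [-437.9783223  -257.32270645  -25.28311102]
cover rect ((665.5635986328125, -170.98587036132812), (128.59930419921875, 131.4803466796875), 8.565634727478027) 94.43512207160019
```

send_rows:
  moves:
    - [[0,0,-0.0893],[0,0,0],91]
    - [[0,0,-0.0893],[0,0,0],91]
    - [[0,0,-0.0893],[0,0,0],91]
    - [[0,0,0],[-0.193,-0.252,0],91]
    - [[0,0,0],[-0.193,-0.252,0],91]
    - [[0,0,0],[-0.193,-0.252,0],91]
    - [[0,0,0],[-0.193,-0.252,0],91]
    - [[0,0,0],[-0.193,-0.252,0],91]
    - [[0,0,0],[-0.193,-0.252,0],91]
    - [[0,0,0],[-0.193,-0.252,0],91]
    - [[0,0,0],[-0.193,-0.252,0],91]
    - [[0,0,0],[-0.193,-0.252,0],91]
    - [[0,0,0],[-0.193,-0.252,0],91]
    - [[0,0,0],[-0.193,-0.252,0],91]
    - [[0,0,0],[-0.193,-0.252,0],91]
    - [[0,0,0],[-0.193,-0.252,0],91]
    - [[0,0,0],[-0.193,-0.252,0],91]
    - [[0,0,0],[0,0,0],91]

```text
clock: 2.6
tool_pos: [592.4, 164.5, 404.8]
ee_rot: [-179.8, 0.1, 179.5]
ft_force: [1.3, -0.1, -0.1]
finger_gap: 90.7
gripper_force: 0.0
```

```bash
cat >> h.py <<'E'
def look(tag):
    im,d=manip.capture("wrist"); np.savez(tag+".npz",im=im,d=d,P=cloud("wrist",d)); cv2.imwrite("pics/"+tag+".png",im[...,::-1]); return im,d,cloud("wrist",d)
E
python3 - <<'E'
from h import *
s=manip.get_state(); print(s["clock"],s["tool_pos"],s["ee_rot"],s["ft_force"])
im,d,P=look("w1")
for l in ["spatula","tray"]:
    for r in manip.trace("wrist",l)[:3]:
        m=r["mask"]&(d>0); print(l,round(r["p"],2),np.round(r["extent"]),np.round(np.median(P[m],0)))
for l in ["spatula","spatula_tip","spatula_grip","tray"]:
    for r in manip.mark_of("wrist",l)[:2]:
        v,u=r["centre"]; print(l,r["p"],u,v,P[int(v),int(u)].round(1))
E
```

```text
2.6 [592.43707062 164.52710436 404.76182656] [-1.79824010e+02  1.23636922e-01  1.79546612e+02] [ 1.25325646 -0.09165888 -0.0547709 ]
spatula 0.73 [317. 227.  31. 132.] [624. 201.  70.]
spatula 0.72 [466.  54.  32. 108.] [443. 368.  14.]
spatula 0.48 [453. 281.  24.  17.] [714. 390.  16.]
tray 0.92 [283. 209. 133. 180.] [612. 158.   5.]
spatula 0.63 310.3 248.5 [654.1 197.   56.6]
spatula 0.56 435.4 279.1 [581.7 224.7 276.3]
spatula_tip 0.93 472.6 104.9 [498.2 381.4  13.5]
spatula_tip 0.55 304.6 292.1 [732.  194.1  13.3]
spatula_grip 0.6 314.6 221.1 [617.7 199.1  73.8]
spatula_grip 0.45 464.2 283.8 [717.3 398.5  18.4]
tray 0.81 282.7 215.6 [629.9 165.7   4.5]
```

View pics/w1.png

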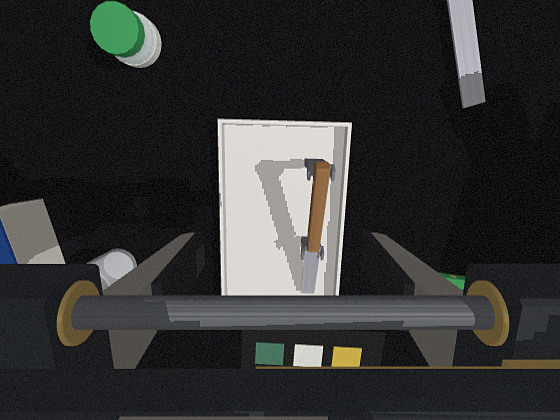

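The wrist view shows the tray spatula with its handle from (321,165) to (314,245) and its blade to (308,292). The larger one is at (466,54) and the green one at (453,281). Next I'll enlarge a crop to confirm the choice and fit its axis.

```bash
python3 - <<'E'
from h import *
z=np.load("w1.npz"); im,d,P=z["im"],z["d"],z["P"]
cv2.imwrite("pics/crop.png",cv2.resize(im[110:310,200:560],None,fx=2,fy=2)[...,::-1])
r=manip.trace("wrist","spatula")
r=[q for q in r if abs(q["extent"][0]-317)<20][0]; m=r["mask"]&(d>0)
hsv=cv2.cvtColor(im,cv2.COLOR_RGB2HSV)
wood=m&(hsv[...,1]>90)&(hsv[...,0]<25)
m=cv2.erode(m.astype(np.uint8),np.ones((3,3)))>0
Q=P[wood]; c=np.median(Q,0); Q=Q[np.linalg.norm(Q-c,axis=1)<90]
c=Q.mean(0); u=np.linalg.svd(Q-c,full_matrices=False)[2][0]; u*=np.sign(u[0]); s=(Q-c)@u
print("wood n",len(Q),c,u,"yaw",np.degrees(np.arctan2(u[1],u[0])),"pitch",np.degrees(np.arcsin(u[2])),s.min(),s.max(),np.percentile(s,[1,99]))
print("ends",c+u*np.percentile(s,1),c+u*np.percentile(s,99))
# tray walls
T=(P[...,2]>19)&(P[...,2]<25)&(abs(P[...,0]-632)<140)&(abs(P[...,1]-157)<95)&(hsv[...,1]<40)
Q=P[T][:,:2]; print(cv2.minAreaRect(Q.astype(np.float32)))
E
```

```text
wood n 1276 [600.50608299 201.29761484  80.83470135] [ 0.91513244 -0.02769663 -0.40220085] yaw -1.7335369588600846 pitch -23.715836362712402 -45.5670799229973 63.93400955850373 [-44.84034727  62.06650014]
ends [559.47122678 202.53954147  98.86952702] [657.30515044 199.57858179  55.8715024 ]
((624.0718383789062, 165.64378356933594), (150.46791076660156, 216.3274688720703), 88.18637084960938)
```

View pics/crop.png

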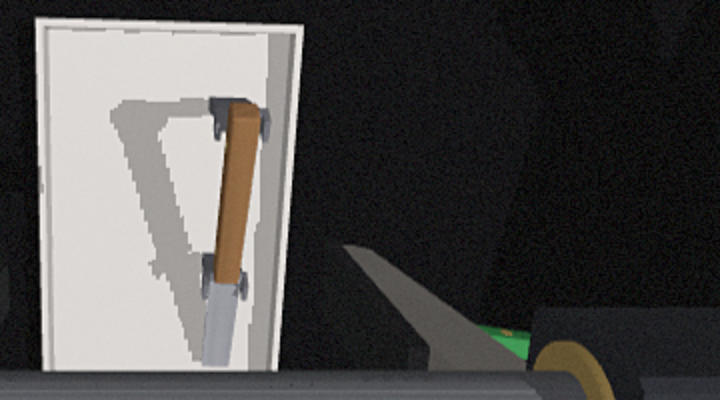

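The crop confirms a plain wooden handle with a steel blade on the grey rest, so this is the smaller one and not the green one.

```bash
cat >> h.py <<'E'
def sp_R(yaw,pitch,roll=0): # spatula frame; pitch>0 = tip down
    return Ro.from_euler("xyz",[roll,pitch,yaw],degrees=True).as_matrix()
def tool_of(Rs): return np.stack([-Rs[:,0],Rs[:,1],-Rs[:,2]],1)
def plan(Rt,pt,show=True):
    s=manip.get_state(); R=Ro.from_euler("xyz",s["ee_rot"],degrees=True).as_matrix()
    rv=Ro.from_matrix(R.T@Rt).as_rotvec(degrees=True); sh=Rt.T@(np.asarray(pt)-s["tool_pos"])
    print("turn deg",rv.round(2),"frac",(rv/90).round(4),"then shift mm",sh.round(1),"frac",(sh/120).round(4)); return rv,sh
E
python3 - <<'E'
from h import *
Rs=sp_R(-1.75,25); T=tool_of(Rs); g=np.array([619.0,200.5,64.5])
plan(T,g-T[:,2]*(176+70))
E
```

```text
turn deg [-0.4  24.99  1.9 ] frac [-0.0044  0.2777  0.0211] then shift mm [-170.2   29.7   50.1] frac [-1.418   0.2474  0.4178]
```

send_rows:
  moves:
    - [[-0.0015,0.0926,0.007],[0,0,0],91]
    - [[-0.0015,0.0926,0.007],[0,0,0],91]
    - [[-0.0015,0.0926,0.007],[0,0,0],91]
    - [[0,0,0],[-0.2363,0.0412,0.0696],91]
    - [[0,0,0],[-0.2363,0.0412,0.0696],91]
    - [[0,0,0],[-0.2363,0.0412,0.0696],91]
    - [[0,0,0],[-0.2363,0.0412,0.0696],91]
    - [[0,0,0],[-0.2363,0.0412,0.0696],91]
    - [[0,0,0],[-0.2363,0.0412,0.0696],91]
    - [[0,0,0],[0,0,0],91]
    - [[0,0,0],[0,0,0],91]

```text
clock: 4.1
tool_pos: [723.0, 196.3, 286.5]
ee_rot: [-180.0, -25.1, 178.2]
ft_force: [0.2, -0.1, 0.9]
finger_gap: 91.0
gripper_force: 0.0
```

```bash
cat > meas.py <<'E'
from h import *
def wood(im,d,P,c0,rad=90):
    hsv=cv2.cvtColor(im,cv2.COLOR_RGB2HSV)
    m=(d>0)&(hsv[...,1]>90)&(hsv[...,0]<25)&(np.linalg.norm(P-c0,axis=2)<rad)
    m=cv2.erode(m.astype(np.uint8),np.ones((3,3)))>0
    return P[m]
E
python3 - <<'E'
from meas import *
s=manip.get_state(); print(s["tool_pos"],s["ee_rot"],s["ft_force"])
im,d,P=look("w2")
Q=wood(im,d,P,np.array([605,201,80]))
n=np.array([.4226,0,.9063]); h=(Q-np.array([619,200.5,64.5]))@n
top=Q[abs(h-np.median(h))<3]; print(len(Q),len(top),np.median(h))
c=top.mean(0);u=np.linalg.svd(top-c,full_matrices=False)[2]; a=u[0]*np.sign(u[0][0]); s=(top-c)@a
print(c,a,"yaw",np.degrees(np.arctan2(a[1],a[0])),"pitch",np.degrees(np.arcsin(a[2])),np.percentile(s,[0,1,99,100]),"normal",u[2])
w=(top-c)@np.cross(u[2],a); print("width",np.percentile(w,[1,99]))
for x in (640,620,600): print(x, c+a*(x-c[0])/a[0])
Rs=sp_R(-1.75,25); T=tool_of(Rs); g=np.array([619.0,200.5,64.5])
plan(T,g-T[:,2]*176)
E
```

```text
[723.03086434 196.3341402  286.4785804 ] [-179.95563897  -25.1102112   178.16262606] [ 0.19735759 -0.11453583  0.85574629]
2332 2332 10.283432025457152
[609.14815471 198.42913199  80.43666633] [ 0.90618869 -0.0349182  -0.42142944] yaw -2.2066884618892737 pitch -24.924866971487287 [-49.92209888 -48.59306792  55.59392555  57.36448598] normal [ 0.42127742 -0.01196193  0.90685294]
width [-5.87975448  5.90636695]
640 [640.         197.2403168   66.08879816]
620 [620.         198.01097747  75.38993917]
600 [600.         198.78163814  84.69108018]
turn deg [ 0.03 -0.02 -0.07] frac [ 0.0003 -0.0002 -0.0007] then shift mm [-0.   1.1 70.4] frac [-2.000e-04  9.000e-03  5.867e-01]
```

View pics/w2.png

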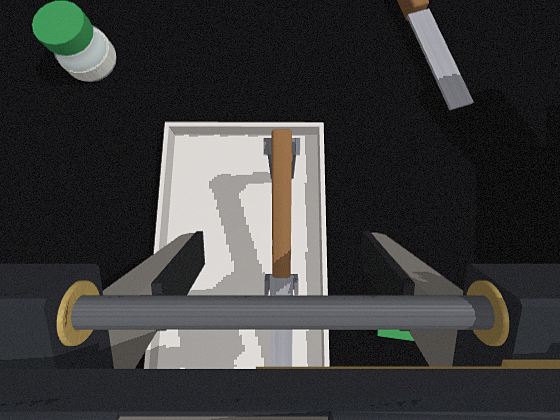

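The handle runs from (283,130) to (281,275), centred between the fingers at (203..364). The view agrees with the fit, so I'll grasp.

```bash
python3 - <<'E'
from meas import *
T=tool_of(sp_R(-1.9,25)); g=np.array([621.0,198.6,65.3]); plan(T,g-T[:,2]*176)
E
```

```text
turn deg [-0.04 -0.02  0.07] frac [-0.0004 -0.0002  0.0008] then shift mm [-1.5 -1.  68.8] frac [-0.0129 -0.0086  0.5734]
```

send_rows:
  moves:
    - [[0,0,0],[-0.0129,-0.0086,0.12],91]
    - [[0,0,0],[0,0,0.12],91]
    - [[0,0,0],[0,0,0.12],91]
    - [[0,0,0],[0,0,0.12],91]
    - [[0,0,0],[0,0,0.0934],91]
    - [[0,0,0],[0,0,0],91]
    - [[0,0,0],[0,0,0],30]
    - [[0,0,0],[0,0,0],30]
    - [[0,0,0],[0,0,0],30]
    - [[0,0,0],[0,0,0],30]
    - [[0,0,0],[0,0,0],5]
    - [[0,0,0],[0,0,0],5]
    - [[0,0,0],[0,0,0],5]
    - [[0,0,0],[0,0,0],5]
    - [[0,0,0],[0,0,0],5]
    - [[0,0,0],[0,0,0],5]
    - [[0,0,0],[0,0,0],5]
    - [[0,0,0],[0,0,0],5]
  force: 50

```text
clock: 5.95
tool_pos: [695.8, 195.7, 224.3]
ee_rot: [-180.0, -25.0, 178.1]
ft_force: [0.0, 0.1, 0.2]
finger_gap: 13.4
gripper_force: 50.0
```

send_rows:
  moves:
    - [[0,0,0],[0,0,-0.1],5]
    - [[0,0,0],[0,0,-0.2],5]
    - [[0,0,0],[0,0,-0.266],5]
    - [[0,0,0],[0,0,-0.266],5]
    - [[0,-0.0926,0],[0,0,0],5]
    - [[0,-0.0926,0],[0,0,0],5]
    - [[0,-0.0926,0],[0,0,0],5]
    - [[0,0,-0.058],[0,0,0],5]
    - [[0,0,-0.058],[0,0,0],5]
    - [[0,0,0],[0.1225,-0.268,-0.0375],5]
    - [[0,0,0],[0.1225,-0.268,-0.0375],5]
    - [[0,0,0],[0.1225,-0.268,-0.0375],5]
    - [[0,0,0],[0.1225,-0.268,-0.0375],5]
    - [[0,0,0],[0.1225,-0.268,-0.0375],5]
    - [[0,0,0],[0.1225,-0.268,-0.0375],5]
    - [[0,0,0],[0.1225,-0.268,-0.0375],5]
    - [[0,0,0],[0.1225,-0.268,-0.0375],5]
    - [[0,0,0],[0.1225,-0.268,-0.0375],5]
    - [[0,0,0],[0.1225,-0.268,-0.0375],5]
    - [[0,0,0],[0,0,0],5]

```text
clock: 7.95
tool_pos: [639.0, -152.8, 361.8]
ee_rot: [-179.7, 0.0, -172.0]
ft_force: [0.0, -1.2, -1.8]
finger_gap: 13.7
gripper_force: 50.0
```

```bash
python3 - <<'E'
from meas import *
s=manip.get_state(); print(s["clock"],s["tool_pos"],s["ee_rot"],s["ft_force"],s["finger_gap"])
im,d,P=look("w3")
for l in ["cover_lip","notch","cover_hinge","spatula_grip"]:
    for r in manip.mark_of("wrist",l)[:2]:
        v,u=r["centre"]; print(l,round(r["p"],2),u,v,P[int(v),int(u)].round(1))
hsv=cv2.cvtColor(im,cv2.COLOR_RGB2HSV)
m=(d>0)&(abs(P[...,2]-94)<6)&(hsv[...,1]>100)&(hsv[...,0]>95)&(hsv[...,0]<130)
Q=P[m]; print(len(Q),np.median(Q[:,2]))
# front edge: min x per y bin
ys=np.arange(-232,-108,4); E=[]
for y in ys:
    q=Q[abs(Q[:,1]-y)<2]
    if len(q)>5: E.append((np.percentile(q[:,0],1.5),y))
E=np.array(E); print(E.round(1).tolist())
E
python3 - <<'E'
import sys; sys.path.insert(0,'.')
from h import *
d0=manip.capture("top"); 
for l in ["notch","cover_lip","cover_hinge"]:
    for n in ("top",):
        for r in manip.mark_of(n,l)[:2]:
            v,u=r["centre"]; C,D=ray(n,u,v); z={"notch":82,"cover_lip":90,"cover_hinge":94}[l]; print(n,l,round(r["p"],2),u,v,(C+D*(z-C[2])/D[2]).round(1))
E
```

```text
7.95 [ 639.02594103 -152.83685295  361.79288272] [-1.79731784e+02  1.69708454e-02 -1.71957319e+02] [ 0.037185   -1.20455997 -1.81481283] 13.659754051987012
cover_lip 0.83 255.7 164.8 [ 615.1 -184.3    4.9]
notch 0.88 260.6 172.0 [ 610.4 -173.    95.5]
spatula_grip 0.58 282.6 258.0 [ 638.7 -151.   193.5]
10464 94.40120832430732
[[614.8, -232.0], [614.5, -228.0], [613.8, -224.0], [613.4, -220.0], [612.8, -216.0], [612.2, -212.0], [611.7, -208.0], [611.0, -204.0], [611.8, -200.0], [618.9, -196.0], [618.9, -192.0], [618.3, -188.0], [617.3, -184.0], [615.4, -180.0], [610.2, -176.0], [608.0, -172.0], [613.6, -168.0], [620.5, -164.0], [645.8, -160.0], [600.7, -144.0], [600.3, -140.0], [600.0, -136.0], [599.5, -132.0], [598.7, -128.0], [598.3, -124.0], [597.7, -120.0], [597.4, -116.0], [597.5, -112.0]]
top cover_hinge 0.77 342.6 151.4 [ 723.8 -158.9   94. ]
```

View pics/w3.png

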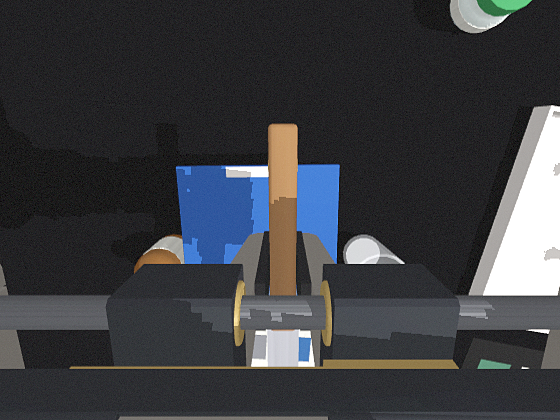

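```bash
python3 - <<'E'
from meas import *
z=np.load("w3.npz"); im,d,P=z["im"],z["d"],z["P"]
s=manip.get_state(); R=Ro.from_euler("xyz",s["ee_rot"],degrees=True).as_matrix()
hsv=cv2.cvtColor(im,cv2.COLOR_RGB2HSV)
m=(d>0)&(abs(P[...,2]-94.4)<5)&(hsv[...,1]>100)&(hsv[...,0]>95)&(hsv[...,0]<130)
Q=P[m]; E=[]
for y in list(np.arange(-232,-203,2))+list(np.arange(-144,-111,2)):
    q=Q[abs(Q[:,1]-y)<1.5]; E.append((y,np.percentile(q[:,0],1)))
E=np.array(E); b,a=np.polyfit(E[:,0],E[:,1],1); yaw=-np.degrees(np.arctan(b)); print("yaw",yaw,"rms",np.std(E[:,1]-a-b*E[:,0]))
c,sn=np.cos(np.radians(yaw)),np.sin(np.radians(yaw))
X=Q@np.array([c,sn,0]);Y=Q@np.array([-sn,c,0])
k=X<np.percentile(X,60)
y0,y1=[],[]
xf=(a+b*-150)*c+(-150)*sn
for x in np.arange(xf+6,xf+50,4):
    q=Y[abs(X-x)<2]; y0.append(np.percentile(q,.5)); y1.append(np.percentile(q,99.5))
print(np.round(y0,1),np.round(y1,1)); ym=(np.median(y0)+np.median(y1))/2
print("lip",xf*c-ym*sn,xf*sn+ym*c,"width",np.median(y1)-np.median(y0))
# held handle in tool frame
W=wood(im,d,P,np.array([600,-158,190]),110); L=(W-s["tool_pos"])@R
L=L[L[:,0]>-5]; h=np.median(L[:,2]); L=L[abs(L[:,2]-h)<4]
c0=L.mean(0);u=np.linalg.svd(L-c0,full_matrices=False)[2]; print(len(L),c0,u[0],u[2],L.min(0),L.max(0))
E
```

```text
yaw 8.864403572498516 rms 0.35202642766116576
[-331.7 -331.3 -331.6 -331.2 -331.5 -331.2 -331.6 -330.9 -331.4 -331.1
 -331.5] [-203.2 -203.2 -203.2 -203.  -202.7 -202.6 -202.4 -203.1 -203.1 -203.
 -202.9]
lip 606.0989950137582 -175.90481597612424 width 128.33409156793272
3674 [ 34.13722063  -5.75744692 167.13581398] [-9.99988894e-01 -4.70943638e-03  1.79874536e-04] [-1.86984163e-04  1.50925877e-03 -9.99998844e-01] [ -4.97266912 -12.19569589 164.78831975] [ 68.62500083   0.94610528 169.6880512 ]
```

```bash
cat >> h.py <<'E'
def look(tag):
    k=manip.camera_params("wrist"); im,d=manip.capture("wrist"); f=210/np.tan(np.radians(k["vertical_fov"])/2); v,u=np.mgrid[:420,:560]
    P=(np.stack([(u-k["cx"])/f*d,(v-k["cy"])/f*d,d],-1)-np.array(k["t"]))@np.array(k["R"])
    np.savez(tag+".npz",im=im,d=d,P=P); cv2.imwrite("pics/"+tag+".png",im[...,::-1]); return im,d,P
E
cat > box.py <<'E'
from meas import *
s=manip.get_state(); im,d,P=look("w4"); print(s["clock"],s["tool_pos"],s["ee_rot"],manip.get_state()["tool_pos"])
R=Ro.from_euler("xyz",s["ee_rot"],degrees=True).as_matrix()
hsv=cv2.cvtColor(im,cv2.COLOR_RGB2HSV)
m=(d>0)&(abs(P[...,2]-94.4)<5)&(hsv[...,1]>100)&(hsv[...,0]>95)&(hsv[...,0]<130)
Q=P[m]; E=[]
for y in list(np.arange(-232,-203,2))+list(np.arange(-144,-115,2)):
    q=Q[abs(Q[:,1]-y)<1.5]; E.append((y,np.percentile(q[:,0],1)))
E=np.array(E); b,a=np.polyfit(E[:,0],E[:,1],1); yaw=-np.degrees(np.arctan(b)); print("yaw",yaw,"rms",np.std(E[:,1]-a-b*E[:,0]),"z",np.median(Q[:,2]))
c,sn=np.cos(np.radians(yaw)),np.sin(np.radians(yaw))
X=Q@np.array([c,sn,0]);Y=Q@np.array([-sn,c,0])
xf=(a+b*-150)*c+(-150)*sn
y0,y1=[],[]
for x in np.arange(xf+6,xf+50,4):
    q=Y[abs(X-x)<2]; y0.append(np.percentile(q,.5)); y1.append(np.percentile(q,99.5))
ym=(np.median(y0)+np.median(y1))/2
print("lip",xf*c-ym*sn,xf*sn+ym*c,"width",np.median(y1)-np.median(y0))
W=wood(im,d,P,np.array([600,-158,190]),110); L=(W-s["tool_pos"])@R
L=L[L[:,0]>-5]; h=np.median(L[:,2]); L=L[abs(L[:,2]-h)<4]
c0=L.mean(0);u=np.linalg.svd(L-c0,full_matrices=False)[2]; print(len(L),c0,u[0],u[2],L.min(0),L.max(0))
E
python3 box.py
```

```text
8.4 [ 640.86882935 -144.47709112  359.74439829] [ 1.79989380e+02 -1.51075312e-02 -1.71326254e+02] [ 640.81744583 -144.72596642  359.7660633 ]Traceback (most recent call last):
  File "box.py", line 8, in <module>
    q=Q[abs(Q[:,1]-y)<1.5]; E.append((y,np.percentile(q[:,0],1)))
                                        ~~~~~~~~~~~~~^^^^^^^^^^
    return _quantile_unchecked(
        a, q, axis, out, overwrite_input, method, keepdims, weights)
    return _ureduce(a,
                    func=_quantile_ureduce_func,
    ...<5 lines>...
                    overwrite_input=overwrite_input,
                    method=method)
    r = func(a, **kwargs)
    result = _quantile(arr,
                       quantiles=q,
    ...<2 lines>...
                       out=out,
                       weights=wgt)
    slices_having_nans = np.isnan(arr[-1, ...])
                                  ~~~^^^^^^^^^
IndexError: index -1 is out of bounds for axis 0 with size 0
```

```bash
sed -i 's/; E.append((y,np/\n    if len(q)>15: E.append((y,np/; s/np.arange(-144,-115,2)/np.arange(-134,-117,2)/; s/np.arange(-232,-203,2)/np.arange(-236,-206,2)/; s/"w4"/"w5"/' box.py; python3 box.py
```

```text
8.45 [ 640.81744583 -144.72596642  359.7660633 ] [-1.79999903e+02 -1.55451817e-02 -1.71343675e+02] [ 640.74201129 -144.98775981  359.77222945]
yaw 8.868727448569407 rms 0.14380202585591595 z 94.9460959307687
lip 605.2135287633779 -179.8506519695873 width 128.45054383214875
3586 [ 33.58013547  -0.81799929 168.67998202] [-9.99995603e-01  2.90453372e-03  5.97397502e-04] [6.10870671e-04 4.63999620e-03 9.99989049e-01] [ -4.99717395  -7.26093998 166.51489471] [ 67.0802834    5.70745734 171.17527381]
```

```bash
cat >> h.py <<'E'
BO=np.array([672.4,-169.6,0.]); BY=8.7; BR=Ro.from_euler("z",BY,degrees=True).as_matrix()
TIP=np.array([-127.5,-0.6,177.0])   # blade tip centre in tool frame
def pose(tip_box,up,yaw=BY):        # up = tip-up pitch, deg
    T=tool_of(sp_R(yaw,-up)); return T,BO+BR@np.asarray(tip_box,float)-T@TIP
def tip_now():
    s=manip.get_state(); R=Ro.from_euler("xyz",s["ee_rot"],degrees=True).as_matrix()
    return BR.T@(s["tool_pos"]+R@TIP-BO)
E
python3 - <<'E'
from meas import *
z=np.load("w5.npz"); im,d,P=z["im"],z["d"],z["P"]
s=manip.get_state(); R=Ro.from_euler("xyz",s["ee_rot"],degrees=True).as_matrix()
L=(P-s["tool_pos"])@R
m=(d>0)&(L[...,0]<-46)&(L[...,0]>-125)&(abs(L[...,1])<7)&(abs(L[...,2]-177)<12); print(m.sum(),np.median(L[m],0),L[m].min(0),L[m].max(0))
for x in range(-120,-40,10):
    q=L[m&(abs(L[...,0]-x)<5)]; 
    if len(q)>5: print(x,len(q),np.median(q[:,2]))
print(tip_now()); plan(*pose([-95,0,150],0)); plan(*pose([-95,0,86],0))
E
```

```text
862 [-5.76165047e+01 -1.15101444e-01  1.75465803e+02] [-70.232187    -6.99999743 173.62449264] [-46.0179509    6.93258147 177.45943192]
-70 172 175.54333434049994
-60 356 175.47345280208754
-50 334 175.41521619187807
[ 99.88158353  28.35627077 182.7386034 ]
turn deg [-0.   -0.02 -0.07] frac [-0.     -0.0002 -0.0007] then shift mm [194.9 -28.5  32.8] frac [ 1.6244 -0.2376  0.2731]
turn deg [-0.   -0.02 -0.07] frac [-0.     -0.0002 -0.0007] then shift mm [194.9 -28.5  96.8] frac [ 1.6244 -0.2376  0.8064]
```

send_rows:
  moves:
    - [[0,0,0],[0.232,-0.034,0],5]
    - [[0,0,0],[0.232,-0.034,0],5]
    - [[0,0,0],[0.232,-0.034,0],5]
    - [[0,0,0],[0.232,-0.034,0],5]
    - [[0,0,0],[0.232,-0.034,0],5]
    - [[0,0,0],[0.232,-0.034,0],5]
    - [[0,0,0],[0.232,-0.034,0],5]
    - [[0,0,0],[0,0,0.16],5]
    - [[0,0,0],[0,0,0.16],5]
    - [[0,0,0],[0,0,0.16],5]
    - [[0,0,0],[0,0,0.16],5]
    - [[0,0,0],[0,0,0.16],5]
    - [[0,0,0],[0,0,0],5]
    - [[0,0,0],[0,0,0],5]
    - [[0,0,0],[0,0,0],5]
    - [[0,0,0],[0,0,0],5]
    - [[0,0,0],[0,0,0],5]
    - [[0,0,0],[0,0,0],5]

```text
clock: 10.3
tool_pos: [452.3, -203.0, 264.4]
ee_rot: [-180.0, 0.0, -171.4]
ft_force: [0.3, 0.4, -1.4]
finger_gap: 13.6
gripper_force: 50.0
```

```bash
python3 - <<'E'
from meas import *
s=manip.get_state(); print(s["clock"],s["ft_force"],s["moment"],tip_now())
plan(*pose([-58,0,85.8],0))
E
```

```text
10.3 [ 0.27205151  0.40311193 -1.4288522 ] [0.07521328 0.04435847 0.01004075] [-95.01876723  -0.66850994  87.52492047]
turn deg [-0.03  0.05 -0.12] frac [-0.0004  0.0005 -0.0014] then shift mm [-37.2   0.3   1.6] frac [-0.3096  0.0024  0.0135]
```

send_rows:
  moves:
    - [[0,0,-0.0014],[0,0.002,0.0135],5]
    - [[0,0,0],[0,0,0],5]
    - [[0,0,0],[-0.08,0,0],5]
    - [[0,0,0],[-0.08,0,0],5]
    - [[0,0,0],[-0.05,0,0],5]
    - [[0,0,0],[-0.05,0,0],5]
    - [[0,0,0],[-0.05,0,0],5]
    - [[0,0,0],[0,0,0],5]
    - [[0,0,0],[0,0,0],5]
    - [[0,0,0],[0,0,0],5]

```text
clock: 11.3
tool_pos: [488.6, -197.2, 262.2]
ee_rot: [-180.0, -0.0, -171.3]
ft_force: [-0.8, 0.1, -1.0]
finger_gap: 13.3
gripper_force: 50.0
```

```bash
python3 - <<'E'
from meas import *
s=manip.get_state(); print(s["clock"],s["ft_force"],s["moment"],tip_now())
plan(*pose([-20,0,85.6],0))
E
```

```text
11.3 [-0.76895348  0.09325526 -1.01981479] [0.07899666 0.03890392 0.034507  ] [-58.45100561  -0.09947015  85.19246651]
turn deg [-0.01 -0.03 -0.01] frac [-0.0001 -0.0003 -0.0001] then shift mm [-38.4   0.   -0.4] frac [-0.3198  0.0004 -0.0029]
```

No contact yet and the force baseline is clean. Pushing the blade in to 40 mm.

send_rows:
  moves:
    - [[0,0,0],[-0.05,0,-0.002],5]
    - [[0,0,0],[-0.05,0,0],5]
    - [[0,0,0],[-0.05,0,0],5]
    - [[0,0,0],[-0.06,0,0],5]
    - [[0,0,0],[-0.06,0,0],5]
    - [[0,0,0],[-0.05,0,0],5]
    - [[0,0,0],[0,0,0],5]
    - [[0,0,0],[0,0,0],5]
    - [[0,0,0],[0,0,0],5]

```text
clock: 12.2
tool_pos: [526.5, -191.4, 262.5]
ee_rot: [-180.0, -0.0, -171.3]
ft_force: [0.0, -0.2, -1.0]
finger_gap: 13.5
gripper_force: 50.0
```

```bash
python3 - <<'E'
from meas import *
s=manip.get_state(); print(s["clock"],s["ft_force"],s["moment"],tip_now())
# lever waypoints: underside on edge (-60,82), t=38 to tip
def lev(up,t=39):
    a=np.radians(up); e=np.array([-60,0,82.0]); ux=np.array([np.cos(a),0,np.sin(a)]); uz=np.array([-np.sin(a),0,np.cos(a)])
    return pose(e+ux*t+uz*1.25,up)
prev=None
for up in (0,4,8,12,16,20,24,27):
    T,p=lev(up)
    if prev is not None:
        T0,p0=prev; print(up,"turn",Ro.from_matrix(T0.T@T).as_rotvec(degrees=True).round(2)/90,"shift in new axes",(T.T@(p-p0)/120).round(4),"old axes",(T0.T@(p-p0)/120).round(4),p.round(1))
    else: plan(T,p)
    prev=(T,p)
E
```

```text
12.2 [ 0.04721712 -0.15536803 -0.97904467] [ 0.05695662  0.01899497 -0.02286833] [-20.08513244  -0.1234214   85.38211413]
turn deg [-0.01 -0.03 -0.02] frac [-0.0001 -0.0004 -0.0002] then shift mm [1.  0.1 2.2] frac [0.0084 0.0006 0.0184]
4 turn [ 0.         -0.04444444  0.        ] shift in new axes [0.1054 0.     0.0478] old axes [0.1018 0.     0.0551] [ 513.4 -193.3  253.6]
8 turn [-0.         -0.04444444 -0.        ] shift in new axes [0.1054 0.     0.0478] old axes [0.1018 0.     0.0551] [ 501.8 -195.1  246.2]
12 turn [ 0.         -0.04444444  0.        ] shift in new axes [ 0.1054 -0.      0.0478] old axes [ 0.1018 -0.      0.0551] [ 490.8 -196.8  238. ]
16 turn [ 0.         -0.04444444  0.        ] shift in new axes [ 0.1054 -0.      0.0478] old axes [ 0.1018 -0.      0.0551] [ 480.3 -198.4  229. ]
20 turn [-0.         -0.04444444 -0.        ] shift in new axes [ 0.1054 -0.      0.0478] old axes [ 0.1018 -0.      0.0551] [ 470.5 -199.9  219.2]
24 turn [ 0.         -0.04444444 -0.        ] shift in new axes [ 0.1054 -0.      0.0478] old axes [ 0.1018 -0.      0.0551] [ 461.4 -201.3  208.8]
27 turn [ 0.         -0.03333333  0.        ] shift in new axes [ 0.0788 -0.      0.0366] old axes [ 0.0767 -0.      0.0406] [ 455.1 -202.3  200.6]
```

send_rows:
  moves:
    - [[0,0,0],[0.006,0,0.012],5]
    - [[0,0,0],[0,0,0],5]
    - [[0,-0.0222,0],[0.0518,0,0.0257],5]
    - [[0,-0.0222,0],[0.0518,0,0.0257],5]
    - [[0,-0.0222,0],[0.0518,0,0.0257],5]
    - [[0,-0.0222,0],[0.0518,0,0.0257],5]
    - [[0,0,0],[0,0,0],5]
    - [[0,0,0],[0,0,0],5]
    - [[0,0,0],[0,0,0],5]

```text
clock: 13.1
tool_pos: [502.5, -195.0, 247.6]
ee_rot: [-180.0, 8.0, -171.3]
ft_force: [-0.4, 0.0, -2.0]
finger_gap: 13.1
gripper_force: 50.0
```

```bash
cat >> h.py <<'E'
def lev(up,t=39):
    a=np.radians(up); e=np.array([-60,0,82.0]); ux=np.array([np.cos(a),0,np.sin(a)]); uz=np.array([-np.sin(a),0,np.cos(a)])
    return pose(e+ux*t+uz*1.25,up)
E
python3 - <<'E'
from meas import *
s=manip.get_state(); print(s["clock"],s["ft_force"],s["moment"],tip_now(),s["ee_rot"])
plan(*lev(8)); plan(*lev(22))
E
```

```text
13.1 [-0.3804438   0.01519118 -1.95353957] [-0.05877248  0.38614105 -0.03225853] [-2.09746049e+01 -7.61469980e-02  8.99907184e+01] [-179.98065157    7.96142617 -171.28273626]
turn deg [-0.02 -0.04  0.02] frac [-0.0002 -0.0004  0.0002] then shift mm [0.9 0.1 1.3] frac [0.0073 0.0005 0.011 ]
turn deg [-1.000e-02 -1.404e+01  2.000e-02] frac [-0.0002 -0.156   0.0002] then shift mm [46.9  0.1 17.2] frac [0.391  0.0005 0.1432]
```

send_rows:
  moves:
    - [[0,0,0],[0.004,0,0.009],5]
    - [[0,-0.0222,0],[0.0518,0,0.0257],5]
    - [[0,-0.0222,0],[0.0518,0,0.0257],5]
    - [[0,-0.0222,0],[0.0518,0,0.0257],5]
    - [[0,-0.0222,0],[0.0518,0,0.0257],5]
    - [[0,0,0],[0,0,0],5]
    - [[0,0,0],[0,0,0],5]
    - [[0,0,0],[0,0,0],5]

```text
clock: 13.9
tool_pos: [480.6, -198.5, 229.8]
ee_rot: [-180.0, 16.0, -171.3]
ft_force: [-1.8, 0.3, -0.8]
finger_gap: 13.6
gripper_force: 50.0
```

```bash
python3 - <<'E'
from meas import *
s=manip.get_state(); print(s["clock"],s["ft_force"],s["moment"],tip_now(),s["ee_rot"])
plan(*lev(16)); plan(*lev(24))
E
```

```text
13.9 [-1.8459474  0.3363324 -0.7698459] [-0.00678753  0.34396557 -0.05571773] [-22.73495707  -0.16417412  94.6624161 ] [-179.96573164   15.96861416 -171.27782422]
turn deg [-0.03 -0.03  0.02] frac [-0.0003 -0.0003  0.0002] then shift mm [0.4 0.1 0.7] frac [0.0034 0.001  0.006 ]
turn deg [-0.03 -8.03  0.02] frac [-0.0003 -0.0892  0.0003] then shift mm [26.2  0.1 11.2] frac [0.2181 0.001  0.0937]
```

send_rows:
  moves:
    - [[0,-0.0222,0],[0.0545,0,0.0257],5]
    - [[0,-0.0222,0],[0.0545,0,0.0257],5]
    - [[0,-0.0222,0],[0.0545,0,0.0257],5]
    - [[0,-0.0222,0],[0.0545,0,0.0257],5]
    - [[0,0,0],[0,0,0],5]
    - [[0,0,0],[0,0,0],5]
    - [[0,0,0],[0,0,0],5]

```text
clock: 14.6
tool_pos: [462.4, -200.7, 212.2]
ee_rot: [179.8, 22.9, -171.2]
ft_force: [-0.9, -0.7, -0.8]
finger_gap: 13.5
gripper_force: 50.0
```

```bash
python3 - <<'E'
from meas import *
s=manip.get_state(); print(s["clock"],s["ft_force"],s["moment"],tip_now(),s["ee_rot"])
plan(*lev(24)); 
for n in ("scene",):
    im,d=manip.capture(n); P=cloud(n,d); hsv=cv2.cvtColor(im,cv2.COLOR_RGB2HSV)
    m=(d>0)&(hsv[...,1]>100)&(hsv[...,0]>95)&(hsv[...,0]<130); B=(P-BO)@BR
    m&=(abs(B[...,0])<75)&(abs(B[...,1])<70)&(B[...,2]>85); Q=B[m]; A=np.c_[Q[:,:2],np.ones(len(Q))]
    print(len(Q),"cover slope (rad)",-np.linalg.lstsq(A,Q[:,2],rcond=None)[0])
E
```

```text
14.6 [-0.90732059 -0.72804973 -0.76773204] [-0.20674469  0.77013481 -0.17575436] [-25.88792804   1.28403784  98.91248765] [ 179.79281461   22.94857003 -171.24142068]
turn deg [ 0.23 -1.05  0.05] frac [ 0.0026 -0.0117  0.0006] then shift mm [ 2.3 -0.5  2.6] frac [ 0.0193 -0.0038  0.022 ]
1624 cover slope (rad) [ 1.08745324e-01 -1.69450516e-03 -9.96093237e+01]
```

```bash
python3 - <<'E'
from meas import *
s=manip.get_state(); T0=Ro.from_euler("xyz",s["ee_rot"],degrees=True).as_matrix(); p0=s["tool_pos"]
print(tip_now(),s["ft_force"])
def way(th,up,r=80): return pose(np.array([55,0,92])+r*np.array([-np.cos(th),0,np.sin(th)])+3*np.array([-np.sin(th),0,-np.cos(th)]),up)
ths=np.r_[np.linspace(.16,.55,8),np.arange(.65,1.76,.1)]; ups=np.r_[np.linspace(20.1,0,8),np.zeros(12)]
for th,up in zip(ths,ups):
    T,p=way(th,up); rv=Ro.from_matrix(T0.T@T).as_rotvec()/(np.pi/2); sh=((T.T+T0.T)/2@(p-p0))/120
    print(round(th,2),rv.round(4),sh.round(4),p.round(0)); T0,p0=T,p
E
```

```text
[-25.89178948   1.33279761  98.94256196] [-0.45528545 -1.43056021 -1.01323957]
0.16 [0.0026 0.0317 0.0006] [-0.0933 -0.0041 -0.0706] [ 470. -200.  224.]
0.22 [0.     0.0319 0.    ] [-0.0909 -0.     -0.0862] [ 477. -199.  237.]
0.27 [-0.      0.0319 -0.    ] [-0.0911 -0.     -0.0862] [ 484. -198.  250.]
0.33 [0.     0.0319 0.    ] [-0.0913  0.     -0.0861] [ 492. -197.  263.]
0.38 [0.     0.0319 0.    ] [-0.0915  0.     -0.086 ] [ 501. -195.  275.]
0.44 [ 0.      0.0319 -0.    ] [-0.0917 -0.     -0.0859] [ 511. -194.  287.]
0.49 [-0.      0.0319 -0.    ] [-0.0918  0.     -0.0858] [ 521. -192.  298.]
0.55 [-0.      0.0319 -0.    ] [-0.092   0.     -0.0857] [ 532. -191.  308.]
0.65 [0. 0. 0.] [-0.0356 -0.     -0.0564] [ 536. -190.  315.]
0.75 [0. 0. 0.] [-0.041  -0.     -0.0526] [ 541. -189.  321.]
0.85 [0. 0. 0.] [-0.0461  0.     -0.0482] [ 546. -188.  327.]
0.95 [0. 0. 0.] [-0.0506  0.     -0.0434] [ 552. -187.  332.]
1.05 [0. 0. 0.] [-0.0547  0.     -0.0381] [ 559. -186.  337.]
1.15 [0. 0. 0.] [-0.0583 -0.     -0.0325] [ 566. -185.  341.]
1.25 [0. 0. 0.] [-0.0612  0.     -0.0265] [ 573. -184.  344.]
1.35 [0. 0. 0.] [-0.0635 -0.     -0.0202] [ 580. -183.  346.]
1.45 [0. 0. 0.] [-0.0652  0.     -0.0138] [ 588. -182.  348.]
1.55 [0. 0. 0.] [-0.0663 -0.     -0.0072] [ 596. -181.  349.]
1.65 [0. 0. 0.] [-0.0667 -0.     -0.0006] [ 604. -179.  349.]
1.75 [0. 0. 0.] [-0.0664 -0.      0.0061] [ 612. -178.  348.]
```

send_rows:
  moves:
    - [[0,0.0317,0],[-0.0933,-0.0041,-0.0706],5]
    - [[0,0.0319,0],[-0.0909,0,-0.0862],5]
    - [[0,0.0319,0],[-0.0911,0,-0.0862],5]
    - [[0,0.0319,0],[-0.0913,0,-0.0861],5]
    - [[0,0.0319,0],[-0.0915,0,-0.086],5]
    - [[0,0.0319,0],[-0.0917,0,-0.0859],5]
    - [[0,0.0319,0],[-0.0918,0,-0.0858],5]
    - [[0,0.0319,0],[-0.092,0,-0.0857],5]
    - [[0,0,0],[0,0,0],5]
    - [[0,0,0],[0,0,0],5]
    - [[0,0,0],[0,0,0],5]
    - [[0,0,0],[0,0,0],5]

```text
clock: 15.85
tool_pos: [528.3, -191.5, 309.5]
ee_rot: [179.8, 0.0, -171.2]
ft_force: [0.1, 0.4, -0.5]
finger_gap: 13.7
gripper_force: 50.0
```

```bash
cat > cov.py <<'E'
from meas import *
def cover():
    out=[]
    for n in ("scene","top"):
        im,d=manip.capture(n); P=cloud(n,d); hsv=cv2.cvtColor(im,cv2.COLOR_RGB2HSV)
        B=(P-BO)@BR; m=(d>0)&(hsv[...,1]>100)&(hsv[...,0]>95)&(hsv[...,0]<130)&(B[...,0]>-75)&(B[...,0]<140)&(abs(B[...,1])<72)&(B[...,2]>85); Q=B[m]
        if len(Q)<30: out.append((n,len(Q))); continue
        nrm=np.linalg.svd(Q-Q.mean(0),full_matrices=False)[2][2]; nrm*=np.sign(nrm[2]+1e-9)
        c=Q.mean(0)-[55,0,92]
        out.append((n,len(Q),"by normal",round(float(np.arctan2(nrm[0],nrm[2])),3),"by centre",round(float(np.arctan2(c[2],-c[0])),3),Q.min(0).round(),Q.max(0).round()))
    return out
if __name__=="__main__":
    s=manip.get_state(); print(s["clock"],s["ft_force"],s["moment"],tip_now(),s["ee_rot"])
    for o in cover(): print(*o)
E
python3 cov.py; python3 - <<'E'
from meas import *
def way(th,up,r=80): return pose(np.array([55,0,92])+r*np.array([-np.cos(th),0,np.sin(th)])+3*np.array([-np.sin(th),0,-np.cos(th)]),up)
plan(*way(.55,0))
E
```

```text
15.85 [ 0.06970664  0.41718814 -0.53087401] [0.12125829 0.01593414 0.04788528] [-18.18900369   0.44951621 132.52337583] [ 1.79761715e+02  8.15980803e-03 -1.71237797e+02]
scene 1723 by normal 0.584 by centre 0.59 [-50. -66.  92.] [ 52.  68. 165.]
top 1329 by normal 0.585 by centre 0.599 [-52. -65.  95.] [ 49.  65. 167.]
turn deg [0.23 0.02 0.06] frac [0.0026 0.0002 0.0007] then shift mm [-3.3  0.5  1.4] frac [-0.0272  0.0045  0.0119]
```

send_rows:
  moves:
    - [[0.0026,0,0],[-0.056,0.0045,-0.05],5]
    - [[0,0,0],[-0.042,0,-0.0526],5]
    - [[0,0,0],[-0.0461,0,-0.0482],5]
    - [[0,0,0],[-0.0506,0,-0.0434],5]
    - [[0,0,0],[-0.0547,0,-0.0381],5]
    - [[0,0,0],[-0.0583,0,-0.0325],5]
    - [[0,0,0],[-0.0612,0,-0.0265],5]
    - [[0,0,0],[-0.0635,0,-0.0202],5]
    - [[0,0,0],[-0.0652,0,-0.0138],5]
    - [[0,0,0],[-0.0663,0,-0.0072],5]
    - [[0,0,0],[-0.0667,0,0],5]
    - [[0,0,0],[-0.06,0,0.004],5]
    - [[0,0,0],[0,0,0],5]
    - [[0,0,0],[0,0,0],5]
    - [[0,0,0],[0,0,0],5]

```text
clock: 17.45
tool_pos: [610.7, -178.1, 349.5]
ee_rot: [-180.0, 0.0, -171.2]
ft_force: [-0.2, 0.3, -0.8]
finger_gap: 13.3
gripper_force: 50.0
```

```bash
python3 cov.py
```

```text
17.45 [-0.21395101  0.31883159 -0.77284094] [ 0.04266007 -0.00082092  0.00595156] [ 65.35800692   0.49206672 172.54458431] [-1.79986062e+02  4.06778983e-02 -1.71201393e+02]
scene 386 by normal 1.481 by centre 1.719 [-38. -65.  92.] [ 78.  70. 499.]
top 769 by normal 1.542 by centre 1.674 [-57. -30.  92.] [ 77.  66. 504.]
```

send_rows:
  moves:
    - [[0,0,0],[0.2,0,0],5]
    - [[0,0,0],[0.3,0,0],5]
    - [[0,0,0],[0.34,0,0],5]
    - [[0,0,0],[0.1,0,-0.25],5]
    - [[0,0,0],[0,0,-0.3],5]
    - [[0,0,0],[0,0,-0.2],5]
    - [[0,0,0],[0,0,0],5]
    - [[0,0,0],[0,0,0],5]
    - [[0,0,0],[0,0,0],5]
    - [[0,0,0],[0,0,0],5]

```text
clock: 18.55
tool_pos: [499.0, -195.1, 437.9]
ee_rot: [180.0, -0.1, -171.2]
ft_force: [0.5, 0.1, -0.8]
finger_gap: 13.6
gripper_force: 50.0
```

```bash
sed -i 's/(B\[...,2\]>85)/(B[...,2]>85)\&(B[...,2]<230)/' cov.py; python3 cov.py; python3 - <<'E'
from meas import *
s=manip.get_state(); im,d,P=look("w6"); R=Ro.from_euler("xyz",s["ee_rot"],degrees=True).as_matrix()
L=(P-s["tool_pos"])@R; hsv=cv2.cvtColor(im,cv2.COLOR_RGB2HSV)
m=(d>0)&(hsv[...,1]>90)&(hsv[...,0]<25)&(abs(L[...,2]-169)<6)&(abs(L[...,1])<12)&(L[...,0]>-5)
Q=L[m];c=Q.mean(0);u=np.linalg.svd(Q-c,full_matrices=False)[2]; print(len(Q),c,u[0],Q.min(0),Q.max(0))
m=(d>0)&(L[...,0]<-46)&(L[...,0]>-125)&(abs(L[...,1])<7)&(abs(L[...,2]-177)<12); print(m.sum(),np.median(L[m],0))
imt=manip.capture("scene")[0]; cv2.imwrite("pics/s2.png",cv2.resize(imt[80:320,120:440],None,fx=2,fy=2)[...,::-1])
T=tool_of(sp_R(-1.9,0)); plan(T,[738,194.5,400])
E
```

```text
18.55 [ 0.50746274  0.06626713 -0.77882141] [0.0013294  0.01961502 0.01109255] [-48.06102235   0.78895155 260.63095643] [ 1.79961626e+02 -1.11712954e-01 -1.71187218e+02]
scene 379 by normal -1.392 by centre 1.744 [ 48. -64.  92.] [ 79.  69. 217.]
top 1301 by normal -1.387 by centre 1.688 [ 50. -65.  91.] [ 77.  65. 217.]
4094 [ 33.55894899  -0.75472415 168.76235658] [-9.99998831e-01  8.95638548e-04 -1.23940750e-03] [ -4.997292    -7.82524851 166.51346205] [ 67.56044046   6.46922255 174.92096493]
853 [-57.69455981  -0.37668326 175.42151033]
turn deg [ 0.   -0.04 10.71] frac [ 0.     -0.0004  0.119 ] then shift mm [-225.6  397.5   38.6] frac [-1.8804  3.3121  0.3219]
```

View pics/s2.png

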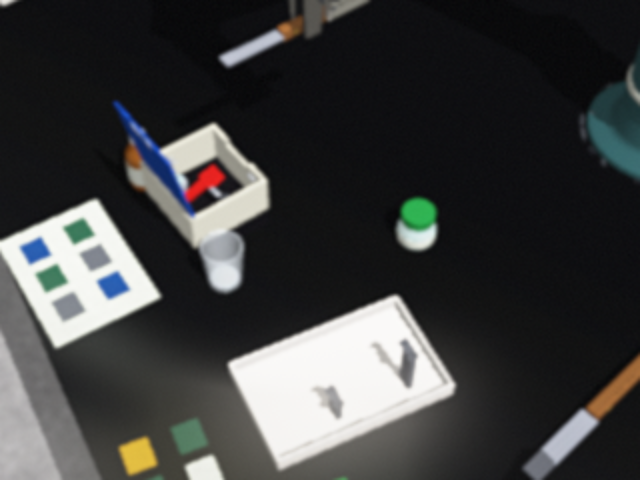

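The cover stands open past upright (about 1.75 rad, at crop (150,160)), the red lever shows at (205,182), and the spatula has not slipped in the grip. Returning it to the rest.

send_rows:
  moves:
    - [[0,0,0.0595],[0,0,0],5]
    - [[0,0,0.0595],[0,0,0],5]
    - [[0,0,0],[-0.1567,0.276,0.0268],5]
    - [[0,0,0],[-0.1567,0.276,0.0268],5]
    - [[0,0,0],[-0.1567,0.276,0.0268],5]
    - [[0,0,0],[-0.1567,0.276,0.0268],5]
    - [[0,0,0],[-0.1567,0.276,0.0268],5]
    - [[0,0,0],[-0.1567,0.276,0.0268],5]
    - [[0,0,0],[-0.1567,0.276,0.0268],5]
    - [[0,0,0],[-0.1567,0.276,0.0268],5]
    - [[0,0,0],[-0.1567,0.276,0.0268],5]
    - [[0,0,0],[-0.1567,0.276,0.0268],5]
    - [[0,0,0],[-0.1567,0.276,0.0268],5]
    - [[0,0,0],[-0.1567,0.276,0.0268],5]
    - [[0,0.0926,0],[0,0,0],5]
    - [[0,0.0926,0],[0,0,0],5]
    - [[0,0.0926,0],[0,0,0],5]
    - [[0,0,0],[0,0,0],5]
    - [[0,0,0],[0,0,0],5]
    - [[0,0,0],[0,0,0],5]

```text
clock: 20.75
tool_pos: [737.9, 194.5, 401.0]
ee_rot: [180.0, -24.8, 178.1]
ft_force: [0.8, 0.1, -0.0]
finger_gap: 13.2
gripper_force: 50.0
```

```bash
python3 - <<'E'
from meas import *
s=manip.get_state(); print(s["clock"],s["tool_pos"],s["ee_rot"])
G=Ro.from_euler("xyz",[-180,-25,178.1],degrees=True).as_matrix(); p=np.array([695.8,195.7,224.3])
plan(G,p-40*G[:,2]); plan(G,p)
E
```

```text
20.75 [737.90674461 194.47557005 400.98394698] [179.9979442  -24.80835614 178.09952433]
turn deg [ 0.    0.19 -0.  ] frac [ 0.      0.0021 -0.    ] then shift mm [-36.5  -0.2 137.9] frac [-0.3041 -0.0014  1.1494]
turn deg [ 0.    0.19 -0.  ] frac [ 0.      0.0021 -0.    ] then shift mm [-36.5  -0.2 177.9] frac [-3.0410e-01 -1.4000e-03  1.4828e+00]
```

send_rows:
  moves:
    - [[0,0.002,0],[-0.0608,-0.0014,0.22],5]
    - [[0,0,0],[-0.0608,0,0.22],5]
    - [[0,0,0],[-0.0608,0,0.22],5]
    - [[0,0,0],[-0.0608,0,0.22],5]
    - [[0,0,0],[-0.0608,0,0.22],5]
    - [[0,0,0],[0,0,0],5]
    - [[0,0,0],[0,0,0],5]
    - [[0,0,0],[0,0,0.08],5]
    - [[0,0,0],[0,0,0.08],5]
    - [[0,0,0],[0,0,0.06],5]
    - [[0,0,0],[0,0,0.06],5]
    - [[0,0,0],[0,0,0.05],5]
    - [[0,0,0],[0,0,0.03],5]
    - [[0,0,0],[0,0,0],5]
    - [[0,0,0],[0,0,0],5]
    - [[0,0,0],[0,0,0],5]

```text
clock: 22.35
tool_pos: [697.0, 195.6, 227.0]
ee_rot: [-180.0, -25.1, 178.1]
ft_force: [-0.3, -0.5, 0.3]
finger_gap: 13.6
gripper_force: 50.0
```

```bash
python3 - <<'E'
from meas import *
s=manip.get_state(); print(s["clock"],s["tool_pos"],s["ee_rot"],s["ft_force"],s["moment"])
G=Ro.from_euler("xyz",[-180,-25,178.1],degrees=True).as_matrix(); p=np.array([695.8,195.7,224.3])
plan(G,p)
E
```

```text
22.35 [696.957626   195.60199851 227.04089201] [-179.99944281  -25.10810289  178.09683112] [-0.32379569 -0.52312157  0.31460805] [-0.0139374  -0.47225664 -0.00131913]
turn deg [ 0.   -0.11 -0.  ] frac [ 0.     -0.0012 -0.    ] then shift mm [-0.1  0.1  3. ] frac [-0.0009  0.0005  0.0248]
```

send_rows:
  moves:
    - [[0,0,0],[0,0,0.012],5]
    - [[0,0,0],[0,0,0.012],5]
    - [[0,0,0],[0,0,0],5]
    - [[0,0,0],[0,0,0],5]
    - [[0,0,0],[0,0,0],15]
    - [[0,0,0],[0,0,0],18]
    - [[0,0,0],[0,0,0],24]
    - [[0,0,0],[0,0,0],40]
    - [[0,0,0],[0,0,0],50]
    - [[0,0,0],[0,0,0],50]
    - [[0,0,0],[0,0,-0.1],50]
    - [[0,0,0],[0,0,-0.2],50]
    - [[0,0,0],[0,0,-0.35],50]
    - [[0,0,0],[0,0,-0.35],50]
    - [[0,-0.0926,0],[0,0,0],50]
    - [[0,-0.0926,0],[0,0,0],50]
    - [[0,-0.0926,0],[0,0,0],50]
    - [[0,0,0],[0,0,0],50]
    - [[0,0,0],[0,0,0],50]
    - [[0,0,0],[0,0,0],50]
  force: 20

```text
clock: 24.35
tool_pos: [746.8, 193.9, 332.8]
ee_rot: [-180.0, -0.3, 178.1]
ft_force: [0.6, 0.0, 0.3]
finger_gap: 50.2
gripper_force: 0.0
```

```bash
python3 - <<'E'
from meas import *
s=manip.get_state(); print(s["clock"],s["tool_pos"],s["ee_rot"],s["ft_force"],s["finger_gap"])
im=manip.capture("scene")[0]; cv2.imwrite("pics/s3.png",cv2.resize(im[220:320,220:380],None,fx=3,fy=3)[...,::-1])
# press pose: closed fingertips over pad; approach from above with yaw=BY
T=tool_of(sp_R(BY,0)); 
for z in (170,): plan(T,BO+BR@np.array([-16,0,z+190.]))
print(T, BO+BR@np.array([-16,0,0]))
E
```

```text
24.35 [746.76754865 193.89823418 332.79242139] [-179.98282989   -0.28499904  178.08627439] [0.59120885 0.01932043 0.27513572] 50.201459292612036
turn deg [  0.    -0.27 -10.62] frac [ 0.    -0.003 -0.118] then shift mm [ 144.5 -348.   -27.5] frac [ 1.2045 -2.8997 -0.2292]
[[-0.98849389 -0.15126082 -0.        ]
 [-0.15126082  0.98849389 -0.        ]
 [-0.          0.         -1.        ]] [ 656.58409781 -172.02017312    0.        ]
```

View pics/s3.png

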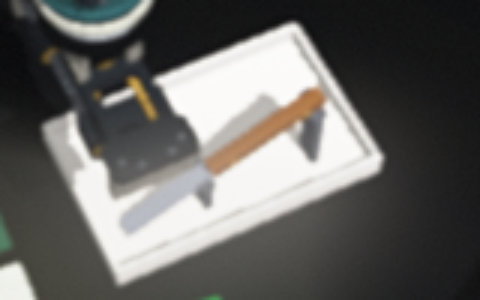

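The spatula lies on its rest again, handle up at (320,98) and blade down at (130,225). Next, the lever is pressed with closed fingers.

send_rows:
  moves:
    - [[0,0,0],[0,0,-0.325],0]
    - [[0,0,0],[0,0,-0.325],0]
    - [[0,-0.003,-0.059],[0,0,-0.325],0]
    - [[0,0,-0.059],[0,0,0],0]
    - [[0,0,0],[0.1205,-0.29,0],0]
    - [[0,0,0],[0.1205,-0.29,0],0]
    - [[0,0,0],[0.1205,-0.29,0],0]
    - [[0,0,0],[0.1205,-0.29,0],0]
    - [[0,0,0],[0.1205,-0.29,0],0]
    - [[0,0,0],[0.1205,-0.29,0],0]
    - [[0,0,0],[0.1205,-0.29,0],0]
    - [[0,0,0],[0.1205,-0.29,0],0]
    - [[0,0,0],[0.1205,-0.29,0],0]
    - [[0,0,0],[0.1205,-0.29,0],0]
    - [[0,0,0],[0,0,0],0]
    - [[0,0,0],[0,0,0],0]
    - [[0,0,0],[0,0,0],0]
    - [[0,0,0],[0,0,0],0]
    - [[0,0,0],[0,0,0],0]
    - [[0,0,0],[0,0,0],0]

```text
clock: 26.4
tool_pos: [656.9, -171.0, 449.5]
ee_rot: [-180.0, 0.1, -171.2]
ft_force: [0.1, -0.6, -0.5]
finger_gap: 0.5
gripper_force: 0.0
```

```bash
python3 - <<'E'
from meas import *
s=manip.get_state(); print(s["clock"],s["tool_pos"],s["ee_rot"],s["ft_force"],s["finger_gap"])
im,d,P=look("w7"); hsv=cv2.cvtColor(im,cv2.COLOR_RGB2HSV); B=(P-BO)@BR
m=(d>0)&(hsv[...,1]>140)&((hsv[...,0]<8)|(hsv[...,0]>172))&(abs(B[...,0])<60)&(abs(B[...,1])<60)&(B[...,2]<100)
Q=B[m]; print(len(Q),np.median(Q,0) if len(Q) else 0,Q.min(0),Q.max(0))
im,d=manip.capture("top");P=cloud("top",d); hsv=cv2.cvtColor(im,cv2.COLOR_RGB2HSV); B=(P-BO)@BR
m=(d>0)&(hsv[...,1]>140)&((hsv[...,0]<8)|(hsv[...,0]>172))&(abs(B[...,0])<60)&(abs(B[...,1])<60)&(B[...,2]<100);Q=B[m]; print(len(Q),Q.min(0) if len(Q) else 0,Q.max(0) if len(Q) else 0)
T=tool_of(sp_R(BY,0)); plan(T,BO+BR@np.array([-14,0,76+190.]))
E
```

```text
26.4 [ 656.85804195 -170.96874971  449.48354809] [-1.79996268e+02  1.15928152e-01 -1.71199013e+02] [ 0.12304656 -0.58589303 -0.54145566] 0.5155982602672592
852 [-4.88345644 -0.17309316 69.66663752] [-48.58380508 -45.48972151  30.83383939] [52.08173709 51.1559292  77.77659806]
38 [ 9.37536456 -4.35672235 29.32291638] [39.45677732  7.24206999 65.45377141]
turn deg [-0.01  0.12  0.06] frac [-0.0001  0.0013  0.0007] then shift mm [ -1.8  -0.6 183.5] frac [-0.0149 -0.0049  1.5295]
```

send_rows:
  moves:
    - [[0,0,0],[-0.0149,-0.0049,0.25],0]
    - [[0,0,0],[0,0,0.25],0]
    - [[0,0,0],[0,0,0.25],0]
    - [[0,0,0],[0,0,0.25],0]
    - [[0,0,0],[0,0,0.25],0]
    - [[0,0,0],[0,0,0.18],0]
    - [[0,0,0],[0,0,0.1],0]
    - [[0,0,0],[0,0,0],0]
    - [[0,0,0],[0,0,0],0]
    - [[0,0,0],[0,0,0],0]
    - [[0,0,0],[0,0,0.04],0]
    - [[0,0,0],[0,0,0.04],0]
    - [[0,0,0],[0,0,0.04],0]
    - [[0,0,0],[0,0,0.03],0]
    - [[0,0,0],[0,0,0.03],0]
    - [[0,0,0],[0,0,0.015],0]
    - [[0,0,0],[0,0,0],0]
    - [[0,0,0],[0,0,0],0]
    - [[0,0,0],[0,0,0],0]

```text
clock: 28.4
tool_pos: [658.7, -172.4, 242.8]
ee_rot: [-180.0, 0.1, -171.3]
ft_force: [-3.4, 0.2, 6.5]
finger_gap: 0.4
gripper_force: 2.6
```

send_rows:
  moves:
    - [[0,0,0],[0,0,0.012],0]
    - [[0,0,0],[0,0,0.012],0]
    - [[0,0,0],[0,0,0],0]
    - [[0,0,0],[0,0,0],0]
    - [[0,0,0],[0,0,0],0]

```text
clock: 28.9
tool_pos: [658.7, -172.5, 241.8]
ee_rot: [180.0, 0.1, -171.3]
ft_force: [-6.8, 0.8, 15.3]
finger_gap: 0.1
gripper_force: 7.9
```

Force is rising to 15 N at the stop. Lifting off, up and clear.

send_rows:
  moves:
    - [[0,0,0],[0,0,-0.05],0]
    - [[0,0,0],[0,0,-0.1],0]
    - [[0,0,0],[0,0,-0.25],0]
    - [[0,0,0],[0,0,-0.35],0]
    - [[0,0,0],[0,0,-0.35],0]
    - [[0,0,0],[0,0,-0.35],0]
    - [[0,0,0],[0,0,-0.3],0]
    - [[0,0,0],[0.35,0,0],0]
    - [[0,0,0],[0.35,0,0],0]
    - [[0,0,0],[0.35,0,0],0]
    - [[0,0,0],[0,0,0],0]
    - [[0,0,0],[0,0,0],0]
    - [[0,0,0],[0,0,0],0]
    - [[0,0,0],[0,0,0],0]

```text
clock: 30.3
tool_pos: [535.1, -190.7, 449.3]
ee_rot: [-180.0, 0.1, -171.2]
ft_force: [0.6, -0.1, 0.2]
finger_gap: 0.5
gripper_force: 0.0
```

```bash
python3 - <<'E'
from meas import *
from cov import cover
s=manip.get_state(); print(s["clock"],s["tool_pos"],s["ft_force"])
for o in cover(): print(*o)
for n in ("top","scene"):
    im,d=manip.capture(n);P=cloud(n,d); hsv=cv2.cvtColor(im,cv2.COLOR_RGB2HSV); B=(P-BO)@BR
    m=(d>0)&(hsv[...,1]>140)&((hsv[...,0]<8)|(hsv[...,0]>172))&(B[...,0]>-28)&(B[...,0]<4)&(abs(B[...,1])<20)&(B[...,2]<100);Q=B[m]; print(n,len(Q),np.median(Q,0) if len(Q) else 0)
    for l in ("jar","beaker","bottle"):
        for r in manip.trace(n,l)[:1]: print(l,round(r["p"],2),np.round(r["extent"]))
cv2.imwrite("pics/s4.png",cv2.resize(im[120:320,160:420],None,fx=3,fy=3)[...,::-1])
E
```

```text
30.3 [ 535.14590814 -190.73277505  449.26301846] [ 0.62173083 -0.06475677  0.20631294]
scene 378 by normal -1.392 by centre 1.745 [ 50. -61.  96.] [ 78.  71. 216.]
top 1301 by normal -1.384 by centre 1.687 [ 50. -65.  90.] [ 78.  66. 218.]
top 105 [-11.90891544  -1.26705004  57.1177907 ]
jar 0.74 [284. 270.  21.  21.]
beaker 0.88 [301. 168.  23.  26.]
bottle 0.59 [376. 158.  11.  15.]
scene 99 [-12.28667496   0.74413191  56.43018085]
jar 0.71 [326. 191.  23.  30.]
beaker 0.35 [218. 171.  74.  77.]
bottle 0.53 [189. 162.   6.  27.]
```

View pics/s4.png

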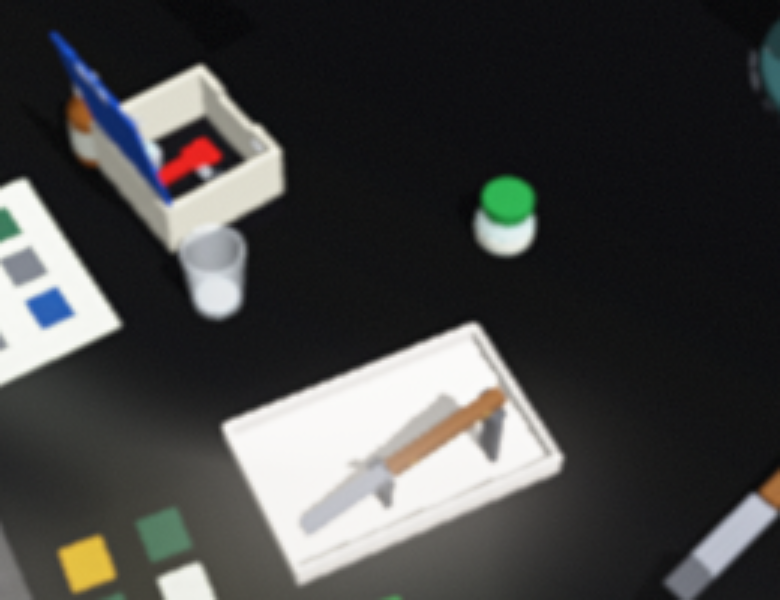

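The cover stands open at crop (110,120), the lever is down (pad about 57 mm high, matching 0.24 rad), the spatula is on its rest, and the beaker, bottle and jar are upright.

```bash
python3 -c "
from plant import manip
print(manip.finish_job())"
```

```text
the job is handed in; nothing more can be done
None
```

The job is handed in at about 30 s: the cover stands open at about 1.7 rad, the lever is held down by its detent, the spatula is back on its rest, and the beaker, bottle and jar are upright and in place; no verdict was returned.

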